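# Turn the half-stained caddy against the bench stop and wedge up its bare side

### The arm

A 6-joint arm with a two-finger parallel gripper is mounted at the origin on the work surface. World frame = base frame: x ahead of the robot, y to its left, z up, the work surface at z = 0. Lengths are in m, angles in rad, forces in N, time in s.
With the tool pointing down it reaches from about 0.3 to 0.75 m from the base axis. Payload 8.5 kg.
Tool frame: the origin (TCP) lies midway between the tips of the shut fingers; the grasp point (between the pads) lies 19 mm behind it; z points along the fingers, y is the line along which they close (so a half turn about z gives the same grasp; the last joint's range is limited). The gripper opens to 85 mm and grips with 20 to 120 N. Pads are 22 mm wide; open, the fingers measure 114 mm over their backs; the gripper's body (76 mm by 85 mm) begins 54 mm behind the grasp point. The pads swing forward as they close: fully open they stand 13 mm farther back than shut.
Start: joints at [-1.465, 0.381, 1.297, -0, 1.464, -0.215], TCP at [0.173, -0.522, 0.231] pointing down, gripper open.
Joint ranges: [-3.11, 3.11], [-0.89, 2.33], [0.22, 2.48], [-1.42, 4.56], [0.17, 2.85], [-2.88, 2.88]. Speed limits (rad/s): [2.39, 2.39, 3.14, 3.14, 3.14, 3.14].

### API

Orientations are given as a unit quaternion [x, y, z, w].
In Python, from station import robot, imaging gives the robot as it stands.
- The arm moves only by the tool step_arm, never from a script. Its argument "series" is a list of rows, each an object of numbers: "dx", "dy", "dz": the shift along the tool's x, y, z in units of 30 mm (1.0 is 30 mm); "rx", "ry", "rz": the turn, a rotation vector about the tool's x, y, z in units of 5 degrees (1.0 is 5 degrees); "claw": the finger opening in mm, from 0 to 85.4. In form: [{"dx": .., "dy": .., "dz": .., "rx": .., "ry": .., "rz": .., "claw": ..}, ...]. A call has 1 to 12 rows; each row shifts and turns the commanded pose from where the row before left it, along the tool's axes as they then stand; what a row does not reach is not made up. A row lasts 1/10 s, in which the tool goes at most 50 mm and 8.59 degrees, less where a joint would pass 70% of its speed; a pose out of reach is approached as far as the arm can. A call is refused whole if a number of a shift passes 1 or a number of a turn 1, either way. A call with a gripper value outside its range is refused whole. The fingers move at their own pace and stop on an object; "squeeze" is the grip in N (left out, the last holds). Time passes only in rows, so rows that do not move let the fingers close. It gives the time, the measured TCP pose, the force, the opening and the grip force at its end, in the units of the state.
- robot.observe(): the state, without advancing time (a new reading comes with each control period).
- imaging.camera(name): name is "scene" or "top" or "wrist"; returns a dict with "color" (400x640x3 uint8, blue, green, red), "camera_matrix" (3x3 intrinsics, pixels), "D" ([k1, k2, p1, p2, k3] as OpenCV has them; the pictures are not rectified), "rvec" (rotation vector, rad) and "tvec" (3), from world to camera coordinates, as OpenCV has them. Camera axes: x right, y down, z forward; pixel columns grow to the right and rows downward; lengths in m; the calibration is good to about 2 mm. A picture is of the moment at which its call begins. There is no depth.
- robot.job_done(): hands the job in; it is judged then, once.
The state is a dict: "time": time; "joint_positions": joint angles; "joint_velocities": joint speeds; "joint_efforts": joint torques, N m; "position": TCP position; "tcp_rot": TCP orientation; "ft_force": force on the tool from outside, world axes, zero at the start; "torque": the same for the moment, N m; "finger_gap": finger opening in m; "grasp_force": force on a finger pad.
Only numpy, scipy, OpenCV 4.12 (cv2) and the standard library are available. Lean on these libraries where they do the work, as an engineer would, in place of code of your own. Each camera call takes 0.05 s, during which the arm holds its last target. There are 200 camera calls.

### The job

The bare, pale long side of the plywood caddy is the next to be stained, and its lower edge must be clear of the bench. Turn the caddy and set it with its stained back flat against the wooden bench stop, near the middle of the stop, so that the bare side looks straight away from it; then, with the wedge flat on the bench, push its thin end under the middle of the bare side until both feet on that side just clear the bench, by a few millimetres and no more. Finish while still gripping the wedge in place, the caddy resting only on the wedge and its back feet and not touched by the arm; leave the stain can, jar, sanding block and brush where they are.

Things in the scene. Friction and masses are not known exactly. Their poses are not given: they have to be found in the camera images.
- caddy: Loose open plywood caddy, 0.55-0.95 kg, 200 (own x) x 150 mm (own y), stained dark but for one bare, pale long side, the face at y = -75 mm; stained back at y = +75. Origin: centre of footprint, under the feet; z up. Rubber feet (18 mm across, 8 mm high, at x +-80, y +-55 mm) hold its flat bottom 8 mm off the bench all round. Walls 9 mm thick, 87 mm high; a centre board along x ends in a hand bar.
- caddy_bar (a point): Middle of the caddy's hand bar, 170 mm above the feet. The bar is 140 mm long (along own x), 12 mm thick (own y), from z = 155 to 185 mm, with a hand slot 96 mm wide and 45 mm high below it; pinch it across its thickness from above.
- caddy_bare_foot_l (a point): Underside of the foot on the bare side at own x = -80, y = -55 mm; its height is how far this foot is off the bench (0 when standing).
- caddy_bare_foot_r (a point): The same for the other foot on the bare side, own x = +80, y = -55 mm.
- caddy_back_l (a point): Low point near one end of the stained back face: own x = -80, y = +75, z = 12 mm.
- caddy_back_r (a point): Low point near one end of the stained back face: own x = +80, y = +75, z = 12 mm.
- stop: Bench stop: wooden batten 300 mm (own x) by 40 mm (own y) by 40 mm high, screwed down. Origin: centre of its underside. Its working face is at own y = -20 mm and looks along own -y; when the caddy's back lies flat on it, the caddy's axes are parallel to the stop's.
- stop_face (a point): Middle of the stop's working face, 20 mm above the bench.
- wedge: Loose hardwood wedge, 90 g, 180 mm long (own x) by 40 mm wide (own y), flat underside; its height rises evenly from 4 mm at the thin end (own x = +90 mm) to 28 mm at the red-painted heel (own x = -90 mm), i.e. 2/15. Origin: centre of the underside, z up. Grip it by its two upright sides near the heel.
- wedge_tip (a point): Middle of the wedge's thin end, 2 mm above its underside (own x = +90 mm).
- stain_can: Bystander: stain can with yellow band, 100 mm across, 100 mm high, about 0.8 kg. Origin: centre of its underside.
- jar: Bystander: amber jar, 68 mm across, 85 mm high. Origin: centre of its underside.
- sanding_block: Bystander: cork sanding block, 105 x 62 x 28 mm. Origin: centre of its underside.
- brush: Bystander: brush, 210 mm long, lying along own x. Origin: near its middle, on the bench.

How it is judged:
By the outcome, as a careful person would: the job done as asked, in the order asked, and still so for the second after the job is handed in, while the arm keeps its last pose, push and grip.
It also fails if it takes over 69 s, if anything falls off the work surface, if the arm or the gripper's body presses on something with over 40 N, if the wrist force passes 120 N, or if a joint passes its speed limit or range.

## Working session

There is one attempt and no reset: what is moved stays moved. The work goes in short steps, Python scripts to look and compute and a tool call to move; the robot and the scene stay as the last step left them, time stands still between calls to the robot, and variables do not carry over. Pictures are saved under pics/ and viewed, at most 10 in all, crops included, and the job is handed in when it is done.

Besides the shell and the picture viewer there is one more tool, called after "Call:" as a command line: name --argument value ..., lists and objects as JSON in quotes. step_arm: Moves the arm, as the interface text tells. Its arguments: {"type":"object","properties":{"series":{"type":"array","items":{"type":"object","properties":{"dx":{"type":"number"},"dy":{"type":"number"},"dz":{"type":"number"},"rx":{"type":"number"},"ry":{"type":"number"},"rz":{"type":"number"},"claw":{"type":"number"}}}},"squeeze":{"type":"number"}},"required":["series"]}

```bash
mkdir -p pics; ls; cat > h.py <<'E'
import cv2,numpy as np
from station import robot,imaging
def cam(n):
    return imaging.camera(n)
def ray(c,uv):
    p=cv2.undistortPoints(np.array([[uv]],float),np.array(c["camera_matrix"]),np.array(c["D"]))[0,0]
    R=cv2.Rodrigues(np.array(c["rvec"]))[0];t=np.array(c["tvec"]).ravel()
    return -R.T@t, R.T@np.array([p[0],p[1],1.])
def pt(c,uv,z):
    o,d=ray(c,uv); return o+d*(z-o[2])/d[2]
def proj(c,P):
    return cv2.projectPoints(np.array(P,float).reshape(-1,3),np.array(c["rvec"]),np.array(c["tvec"]),np.array(c["camera_matrix"]),np.array(c["D"]))[0][:,0]
E
python3 - <<'E'
from h import *
for n in("top","scene"):
    c=cam(n); cv2.imwrite(f"pics/{n}0.png",c["color"]); np.save(n+"0.npy",c,allow_pickle=True)
    o,d=ray(c,(320,200)); print(n,o,d)
E
```

```text
pics
top [0.50385397 0.05432411 1.22606492] [ 0.05439491 -0.01685543 -0.99838256]
scene [0.97892594 0.60072742 1.08464356] [-0.35750285 -0.46913773 -0.8075511 ]
```

View pics/top0.png

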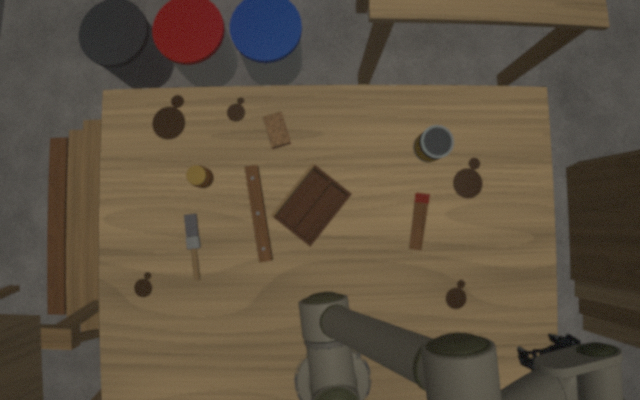

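View pics/scene0.png

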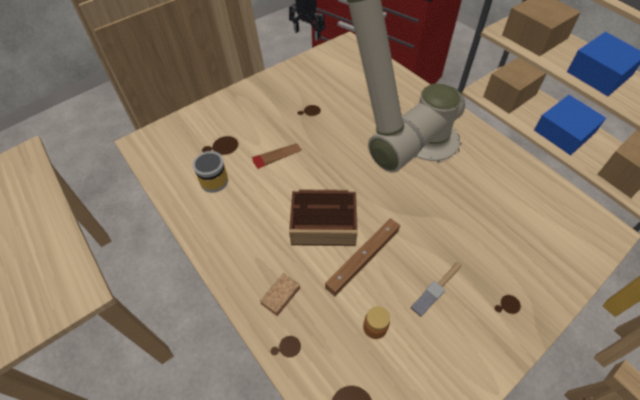

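```bash
python3 - <<'E'
from h import *
a=np.load("top0.npy",allow_pickle=True).item();b=np.load("scene0.npy",allow_pickle=True).item()
f=lambda i,s:cv2.resize(np.clip(i.astype(float)*1.7,0,255).astype(np.uint8),None,fx=s,fy=s,interpolation=cv2.INTER_CUBIC)
A=f(a["color"][140:280,230:440],3.5)
B=f(b["color"][130:310,230:410],3.3)
h=min(A.shape[0],B.shape[0])
cv2.imwrite("pics/c1.png",A);cv2.imwrite("pics/c2.png",B);print(A.shape,B.shape)
E
```

```text
(490, 735, 3) (594, 594, 3)
```

View pics/c1.png

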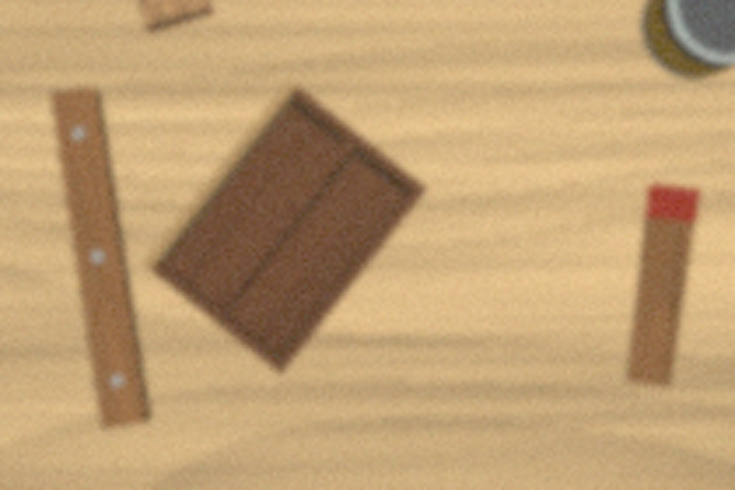

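View pics/c2.png

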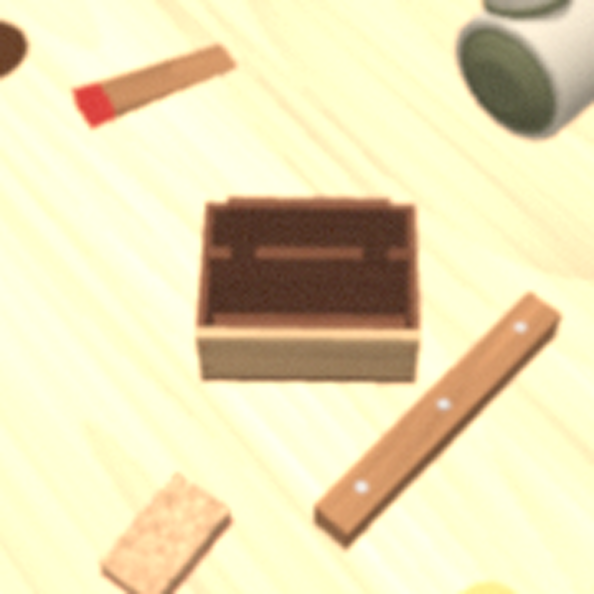

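```bash
python3 - <<'E'
from h import *
a=np.load("top0.npy",allow_pickle=True).item()
P=lambda l,z:np.array([pt(a,(u/3.5+230,v/3.5+140),z)[:2] for u,v in l])
def show(n,q): print(n,q.round(4).tolist(),'c',q.mean(0).round(4))
c=P([(297,90),(423,188),(281,371),(155,267)],.095);show("caddy",c)
d=(c[0]+c[1]-c[2]-c[3]); print("long ang",np.degrees(np.arctan2(d[1],d[0])), [np.linalg.norm(c[i]-c[i-1]) for i in range(4)])
s=P([(52,92),(100,90),(149,418),(103,427)],.04);show("stop",s)
d=s[0]+s[1]-s[2]-s[3];print("ang",np.degrees(np.arctan2(d[1],d[0])),[np.linalg.norm(s[i]-s[i-1]) for i in range(4)])
w=np.r_[P([(650,186),(699,190)],.028),P([(670,384),(628,380)],.004)];show("wedge",w)
d=w[2]+w[3]-w[0]-w[1];print("tip ang",np.degrees(np.arctan2(d[1],d[0])),[np.linalg.norm(w[i]-w[i-1]) for i in range(4)])
show("can",P([(700,18)],.1));show("jar",np.array([pt(a,(195,175),.085)[:2]]));show("block",np.array([pt(a,(277,130),.028)[:2]]));show("brush",np.array([pt(a,(193,245),.01)[:2]]))
o=robot.observe();print(o)
from scipy.spatial.transform import Rotation as R
print(R.from_quat(o["tcp_rot"]).as_matrix().round(3))
E
```

```text
caddy [[0.667, 0.0489], [0.5828, -0.0559], [0.4314, 0.0656], [0.5196, 0.1697]] c [0.5502 0.0571]
long ang -39.03838534366587 [np.float64(0.19063023896131304), np.float64(0.13451938735765964), np.float64(0.19405227302184752), np.float64(0.13647874027682888)]
stop [[0.6762, 0.2654], [0.6773, 0.2228], [0.3886, 0.1819], [0.3813, 0.2222]] c [0.5309 0.2231]
ang 8.205014795581333 [np.float64(0.29803134955112753), np.float64(0.04256625930308657), np.float64(0.29160070658776344), np.float64(0.04094131433757843)]
wedge [[0.5865, -0.2671], [0.5824, -0.3118], [0.4073, -0.2872], [0.4117, -0.2485]] c [ 0.497  -0.2787]
tip ang 172.9720975450471 [np.float64(0.1757765948726561), np.float64(0.044896344246521024), np.float64(0.17679102353623857), np.float64(0.03895141300508313)]
can [[0.7248, -0.2958]] c [ 0.7248 -0.2958]
jar [[0.6459, 0.407]] c [0.6459 0.407 ]
block [[0.7917, 0.1663]] c [0.7917 0.1663]
brush [[0.4336, 0.4361]] c [0.4336 0.4361]
{'time': 0.1, 'joint_positions': array([-1.46532934e+00,  3.81158150e-01,  1.29817627e+00, -2.91106420e-05,
        1.46362610e+00, -2.15263389e-01]), 'joint_velocities': array([ 2.10868897e-03, -7.36297917e-04, -4.22770885e-03,  8.59581267e-04,
        1.32020926e-04,  8.24811614e-05]), 'joint_efforts': array([ 2.38886663e-03, -4.49223018e+01, -2.31655884e+01, -2.30189517e-04,
        3.66515524e-03, -1.09538882e-05]), 'position': array([ 0.17337316, -0.52167233,  0.23076061]), 'tcp_rot': array([ 9.87168555e-01,  1.59680229e-01,  2.30790273e-05, -6.83699170e-04]), 'ft_force': array([0.22934485, 0.06691653, 0.097284  ]), 'torque': array([-0.01422277, -0.00141012,  0.0014182 ]), 'grasp_force': 0.0, 'finger_gap': 0.08546774309890905}
[[ 0.949  0.315 -0.   ]
 [ 0.315 -0.949  0.001]
 [ 0.    -0.001 -1.   ]]
```

Call:
step_arm --series '[{"rz":-1},{"rz":-1},{"rz":-1},{"rz":-1},{"rz":-1},{"rz":-1},{"rz":-1},{"rz":-1},{"rz":-1},{"rz":-1},{"rz":-1},{"rz":-1}]'

```text
$.series[0]: bad value
```

Call:
step_arm --series '[{"rz":-1},{"rz":-1},{"rz":-1},{"rz":-1},{"rz":-1},{"rz":-1},{"rz":-1},{"rz":-1},{"rz":-1},{"rz":-1},{"rz":-1},{"rz":-1},{"rz":-0.5}]'

```text
$.series[0]: bad value
```

```bash
cat >> h.py <<'E'
from scipy.spatial.transform import Rotation as R
def go(target,yaw=None):
    "report the shift to target (tool axes, units of 30 mm) and turn to yaw of tool x (units of 5 deg)"
    o=robot.observe(); M=R.from_quat(o["tcp_rot"]).as_matrix()
    th=np.degrees(np.arctan2(M[1,0],M[0,0]))
    print("t",o["time"],"pos",o["position"].round(4),"yaw",th.round(2),"tilt",M[:,2].round(4),"F",o["ft_force"].round(1),"gap",o["finger_gap"].round(4),"grip",round(float(o["grasp_force"]),1))
    print("units",(M.T@(np.array(target)-o["position"])/.03).round(3), "rz",None if yaw is None else round(-(yaw-th)/5,3))
E
python3 -c "
from h import *
go([.5502,.0571,.23],141)"
```

```text
Traceback (most recent call last):
  File "h.py", line 18, in go
    print("t",o["time"],"pos",o["position"].round(4),"yaw",th.round(2),"tilt",M[:,2].round(4),"F",o["ft_force"].round(1),"gap",o["finger_gap"].round(4),"grip",round(float(o["grasp_force"]),1))
                                                                                                                               ^^^^^^^^^^^^^^^^^^^^^
AttributeError: 'float' object has no attribute 'round'
```

```bash
sed -i 's/o\["finger_gap"\].round(4)/round(float(o["finger_gap"]),4)/' h.py; sed -n 1,5p h.py >/dev/null
```

Call:
step_arm --series '[{"dx":0,"dy":0,"dz":0,"rx":0,"ry":0,"rz":-1,"claw":85},{"dx":0,"dy":0,"dz":0,"rx":0,"ry":0,"rz":-1,"claw":85},{"dx":0,"dy":0,"dz":0,"rx":0,"ry":0,"rz":-1,"claw":85},{"dx":0,"dy":0,"dz":0,"rx":0,"ry":0,"rz":-1,"claw":85},{"dx":0,"dy":0,"dz":0,"rx":0,"ry":0,"rz":-1,"claw":85},{"dx":0,"dy":0,"dz":0,"rx":0,"ry":0,"rz":-1,"claw":85},{"dx":0,"dy":0,"dz":0,"rx":0,"ry":0,"rz":-1,"claw":85},{"dx":0,"dy":0,"dz":0,"rx":0,"ry":0,"rz":-1,"claw":85},{"dx":0,"dy":0,"dz":0,"rx":0,"ry":0,"rz":-1,"claw":85},{"dx":0,"dy":0,"dz":0,"rx":0,"ry":0,"rz":-1,"claw":85},{"dx":0,"dy":0,"dz":0,"rx":0,"ry":0,"rz":-1,"claw":85},{"dx":0,"dy":0,"dz":0,"rx":0,"ry":0,"rz":-1,"claw":85}]'

```text
time: 1.3
position: [0.1734, -0.5217, 0.2309]
tcp_rot: [0.774, 0.633, 0.0, -0.0]
ft_force: [-0.0, 0.2, -0.5]
finger_gap: 0.0851
grasp_force: 0.0
```

Call:
step_arm --series '[{"dx":0,"dy":0,"dz":0,"rx":0,"ry":0,"rz":-1,"claw":85},{"dx":0,"dy":0,"dz":0,"rx":0,"ry":0,"rz":-1,"claw":85},{"dx":0,"dy":0,"dz":0,"rx":0,"ry":0,"rz":-1,"claw":85},{"dx":0,"dy":0,"dz":0,"rx":0,"ry":0,"rz":-1,"claw":85},{"dx":0,"dy":0,"dz":0,"rx":0,"ry":0,"rz":-1,"claw":85},{"dx":0,"dy":0,"dz":0,"rx":0,"ry":0,"rz":-1,"claw":85},{"dx":0,"dy":0,"dz":0,"rx":0,"ry":0,"rz":-1,"claw":85},{"dx":0,"dy":0,"dz":0,"rx":0,"ry":0,"rz":-1,"claw":85},{"dx":0,"dy":0,"dz":0,"rx":0,"ry":0,"rz":-1,"claw":85},{"dx":0,"dy":0,"dz":0,"rx":0,"ry":0,"rz":-1,"claw":85},{"dx":0,"dy":0,"dz":0,"rx":0,"ry":0,"rz":-1,"claw":85},{"dx":0,"dy":0,"dz":0,"rx":0,"ry":0,"rz":-1,"claw":85}]'

```text
time: 2.5
position: [0.1734, -0.5218, 0.231]
tcp_rot: [0.354, 0.935, 0.0, -0.0]
ft_force: [0.0, -0.4, 0.4]
finger_gap: 0.0849
grasp_force: 0.0
```

```bash
python3 -c "
from h import *
go([.5502,.0571,.23],141)"
```

```text
t 2.5 pos [ 0.1734 -0.5218  0.231 ] yaw 138.59 tilt [-1.e-04  9.e-04 -1.e+00] F [ 0.  -0.4  0.4] gap 0.0849 grip 0.0
units [ 3.345 22.779  0.047] rz -0.483
```

Call:
step_arm --series '[{"dx":0,"dy":0,"dz":0,"rx":0,"ry":0,"rz":-0.48,"claw":85},{"dx":0.1,"dy":0.5,"dz":0,"rx":0,"ry":0,"rz":0,"claw":85},{"dx":0.1,"dy":1,"dz":0,"rx":0,"ry":0,"rz":0,"claw":85},{"dx":0.1,"dy":1,"dz":0,"rx":0,"ry":0,"rz":0,"claw":85},{"dx":0.1,"dy":1,"dz":0,"rx":0,"ry":0,"rz":0,"claw":85},{"dx":0.1,"dy":1,"dz":0,"rx":0,"ry":0,"rz":0,"claw":85},{"dx":0.1,"dy":1,"dz":0,"rx":0,"ry":0,"rz":0,"claw":85},{"dx":0.1,"dy":1,"dz":0,"rx":0,"ry":0,"rz":0,"claw":85},{"dx":0.1,"dy":1,"dz":0,"rx":0,"ry":0,"rz":0,"claw":85},{"dx":0.1,"dy":1,"dz":0,"rx":0,"ry":0,"rz":0,"claw":85},{"dx":0.1,"dy":1,"dz":0,"rx":0,"ry":0,"rz":0,"claw":85},{"dx":0.1,"dy":1,"dz":0,"rx":0,"ry":0,"rz":0,"claw":85}]'

```text
time: 3.7
position: [0.3473, -0.2548, 0.2312]
tcp_rot: [0.336, 0.942, 0.0, -0.0]
ft_force: [-0.1, -0.8, -0.7]
finger_gap: 0.0849
grasp_force: 0.0
```

Call:
step_arm --series '[{"dx":0.1,"dy":1,"dz":0,"rx":0,"ry":0,"rz":0,"claw":85},{"dx":0.1,"dy":1,"dz":0,"rx":0,"ry":0,"rz":0,"claw":85},{"dx":0.1,"dy":1,"dz":0,"rx":0,"ry":0,"rz":0,"claw":85},{"dx":0.1,"dy":1,"dz":0,"rx":0,"ry":0,"rz":0,"claw":85},{"dx":0.1,"dy":1,"dz":0,"rx":0,"ry":0,"rz":0,"claw":85},{"dx":0.1,"dy":1,"dz":0,"rx":0,"ry":0,"rz":0,"claw":85},{"dx":0.1,"dy":1,"dz":0,"rx":0,"ry":0,"rz":0,"claw":85},{"dx":0.1,"dy":1,"dz":0,"rx":0,"ry":0,"rz":0,"claw":85},{"dx":0.1,"dy":1,"dz":0,"rx":0,"ry":0,"rz":0,"claw":85},{"dx":0.1,"dy":1,"dz":0,"rx":0,"ry":0,"rz":0,"claw":85},{"dx":0.1,"dy":1,"dz":0,"rx":0,"ry":0,"rz":0,"claw":85},{"dx":0.1,"dy":0.8,"dz":0,"rx":0,"ry":0,"rz":0,"claw":85}]'

```text
time: 4.9
position: [0.5428, 0.0422, 0.2311]
tcp_rot: [0.336, 0.942, 0.0, -0.0]
ft_force: [-0.5, -0.6, 0.3]
finger_gap: 0.0849
grasp_force: 0.0
```

Call:
step_arm --series '[{"dx":0,"dy":0.5,"dz":0,"rx":0,"ry":0,"rz":0,"claw":85},{"dx":0,"dy":0,"dz":0,"rx":0,"ry":0,"rz":0,"claw":85}]'

```text
time: 5.1
position: [0.5525, 0.053, 0.231]
tcp_rot: [0.335, 0.942, 0.0, -0.0]
ft_force: [0.3, -0.2, 0.1]
finger_gap: 0.085
grasp_force: 0.0
```

```bash
python3 - <<'E'
from h import *
go([.5502,.0571,.23],141)
w=cam("wrist");cv2.imwrite("pics/w1.png",np.clip(w["color"]*1.6,0,255).astype(np.uint8));np.save("w1.npy",w,allow_pickle=True)
E
```

```text
t 5.1 pos [0.5525 0.053  0.231 ] yaw 140.85 tilt [-5.e-04  2.e-04 -1.e+00] F [ 0.3 -0.2  0.1] gap 0.085 grip 0.0
units [0.147 0.057 0.033] rz -0.029
```

View pics/w1.png

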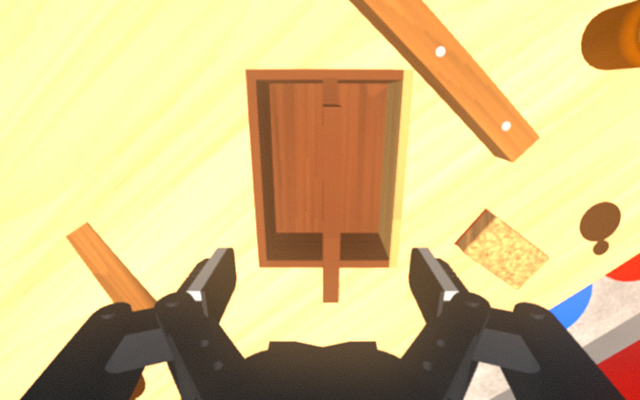

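```bash
python3 - <<'E'
from h import *
w=np.load("w1.npy",allow_pickle=True).item()
a=pt(w,(332,105),.185);b=pt(w,(331,301),.185);print(a,b,np.linalg.norm(a-b),(a+b)/2,np.degrees(np.arctan2(*(a-b)[[1,0]])))
c=np.array([pt(w,p,.095) for p in [(247,70),(404,70),(389,268),(260,266)]]);print(c.round(4),c.mean(0),[np.linalg.norm(c[i]-c[i-1]).round(4) for i in range(4)])
d=c[0]+c[1]-c[2]-c[3];print(np.degrees(np.arctan2(d[1],d[0])))
go((a+b)/2)
E
```

```text
[0.49970094 0.10308314 0.185     ] [0.6073633  0.01625461 0.185     ] 0.13831261229709016 [0.55353212 0.05966888 0.185     ] 141.11420034953446
[[ 0.434   0.0658  0.095 ]
 [ 0.5191  0.1704  0.095 ]
 [ 0.6688  0.0482  0.095 ]
 [ 0.5817 -0.0549  0.095 ]] [0.55088717 0.05738206 0.095     ] [np.float64(0.1907), np.float64(0.1349), np.float64(0.1932), np.float64(0.135)]
140.74819486718505
t 5.15 pos [0.5521 0.052  0.231 ] yaw 140.81 tilt [-7.e-04 -1.e-04 -1.e+00] F [-0.9 -0.3 -1.3] gap 0.0849 grip 0.0
units [0.123 0.228 1.535] rz None
```

Call:
step_arm --series '[{"dx":0.1,"dy":0.22,"dz":0,"rx":0,"ry":0,"rz":0,"claw":85},{"dx":0,"dy":0,"dz":0.9,"rx":0,"ry":0,"rz":0,"claw":60},{"dx":0,"dy":0,"dz":0.9,"rx":0,"ry":0,"rz":0,"claw":50},{"dx":0,"dy":0,"dz":0.87,"rx":0,"ry":0,"rz":0,"claw":40},{"dx":0,"dy":0,"dz":0,"rx":0,"ry":0,"rz":0,"claw":5},{"dx":0,"dy":0,"dz":0,"rx":0,"ry":0,"rz":0,"claw":5},{"dx":0,"dy":0,"dz":0,"rx":0,"ry":0,"rz":0,"claw":5},{"dx":0,"dy":0,"dz":0,"rx":0,"ry":0,"rz":0,"claw":5},{"dx":0,"dy":0,"dz":0,"rx":0,"ry":0,"rz":0,"claw":5},{"dx":0,"dy":0,"dz":0,"rx":0,"ry":0,"rz":0,"claw":5}]' --squeeze 60

```text
time: 6.15
position: [0.5545, 0.0586, 0.1519]
tcp_rot: [0.336, 0.942, 0.0, 0.001]
ft_force: [-0.6, 0.8, -1.7]
finger_gap: 0.0111
grasp_force: 61.1
```

Call:
step_arm --series '[{"dx":0,"dy":0,"dz":0,"rx":0,"ry":0,"rz":0,"claw":5},{"dx":0,"dy":0,"dz":0,"rx":0,"ry":0,"rz":0,"claw":5}]'

```text
time: 6.35
position: [0.5545, 0.0586, 0.1519]
tcp_rot: [0.336, 0.942, 0.0, 0.001]
ft_force: [-0.7, 1.0, 2.1]
finger_gap: 0.0112
grasp_force: 61.6
```

Call:
step_arm --series '[{"dx":0,"dy":0,"dz":-0.4,"rx":0,"ry":0,"rz":0,"claw":5},{"dx":0,"dy":0,"dz":-0.5,"rx":0,"ry":0,"rz":0,"claw":5},{"dx":0,"dy":0,"dz":0,"rx":0,"ry":0,"rz":0.3,"claw":5},{"dx":0,"dy":0,"dz":0,"rx":0,"ry":0,"rz":0.7,"claw":5},{"dx":0,"dy":0,"dz":0,"rx":0,"ry":0,"rz":1,"claw":5},{"dx":0,"dy":0,"dz":0,"rx":0,"ry":0,"rz":1,"claw":5},{"dx":0,"dy":0,"dz":0,"rx":0,"ry":0,"rz":1,"claw":5},{"dx":0,"dy":0,"dz":0,"rx":0,"ry":0,"rz":1,"claw":5},{"dx":0,"dy":0,"dz":0,"rx":0,"ry":0,"rz":1,"claw":5},{"dx":0,"dy":0,"dz":0,"rx":0,"ry":0,"rz":1,"claw":5},{"dx":0,"dy":0,"dz":0,"rx":0,"ry":0,"rz":1,"claw":5},{"dx":0,"dy":0,"dz":0,"rx":0,"ry":0,"rz":1,"claw":5}]'

```text
time: 7.55
position: [0.5538, 0.0586, 0.1772]
tcp_rot: [0.672, 0.74, -0.001, -0.001]
ft_force: [-0.1, -0.1, -8.7]
finger_gap: 0.0111
grasp_force: 60.1
```

Call:
step_arm --series '[{"dx":0,"dy":0,"dz":0,"rx":0,"ry":0,"rz":1,"claw":5},{"dx":0,"dy":0,"dz":0,"rx":0,"ry":0,"rz":1,"claw":5},{"dx":0,"dy":0,"dz":0,"rx":0,"ry":0,"rz":1,"claw":5},{"dx":0,"dy":0,"dz":0,"rx":0,"ry":0,"rz":1,"claw":5},{"dx":0,"dy":0,"dz":0,"rx":0,"ry":0,"rz":1,"claw":5},{"dx":0,"dy":0,"dz":0,"rx":0,"ry":0,"rz":1,"claw":5},{"dx":0,"dy":0,"dz":0,"rx":0,"ry":0,"rz":1,"claw":5},{"dx":0,"dy":0,"dz":0,"rx":0,"ry":0,"rz":1,"claw":5},{"dx":0,"dy":0,"dz":0,"rx":0,"ry":0,"rz":1,"claw":5},{"dx":0,"dy":0,"dz":0,"rx":0,"ry":0,"rz":1,"claw":5},{"dx":0,"dy":0,"dz":0,"rx":0,"ry":0,"rz":1,"claw":5},{"dx":0,"dy":0,"dz":0,"rx":0,"ry":0,"rz":1,"claw":5}]'

```text
time: 8.75
position: [0.5538, 0.0586, 0.1772]
tcp_rot: [0.952, 0.305, -0.001, -0.0]
ft_force: [1.2, -0.2, -9.3]
finger_gap: 0.011
grasp_force: 60.1
```

Call:
step_arm --series '[{"dx":0,"dy":0,"dz":0,"rx":0,"ry":0,"rz":1,"claw":5},{"dx":0,"dy":0,"dz":0,"rx":0,"ry":0,"rz":1,"claw":5},{"dx":0,"dy":0,"dz":0,"rx":0,"ry":0,"rz":1,"claw":5},{"dx":0,"dy":0,"dz":0,"rx":0,"ry":0,"rz":1,"claw":5},{"dx":0,"dy":0,"dz":0,"rx":0,"ry":0,"rz":1,"claw":5},{"dx":0,"dy":0,"dz":0,"rx":0,"ry":0,"rz":0.5,"claw":5},{"dx":0,"dy":0,"dz":0,"rx":0,"ry":0,"rz":0,"claw":5}]'

```text
time: 9.45
position: [0.5539, 0.0586, 0.1774]
tcp_rot: [0.997, 0.072, -0.001, -0.0]
ft_force: [0.5, 0.4, -8.0]
finger_gap: 0.0112
grasp_force: 60.1
```

```bash
python3 - <<'E'
from h import *
go([.5445,.129,.155],8.2)
w=cam("wrist");cv2.imwrite("pics/w2.png",np.clip(w["color"]*1.6,0,255).astype(np.uint8));np.save("w2.npy",w,allow_pickle=True)
E
```

```text
t 9.45 pos [0.5539 0.0586 0.1774] yaw 8.2 tilt [-1.8e-03  1.0e-04 -1.0e+00] F [ 0.5  0.4 -8. ] gap 0.0112 grip 60.1
units [ 0.027 -2.366  0.746] rz 0.001
```

View pics/w2.png

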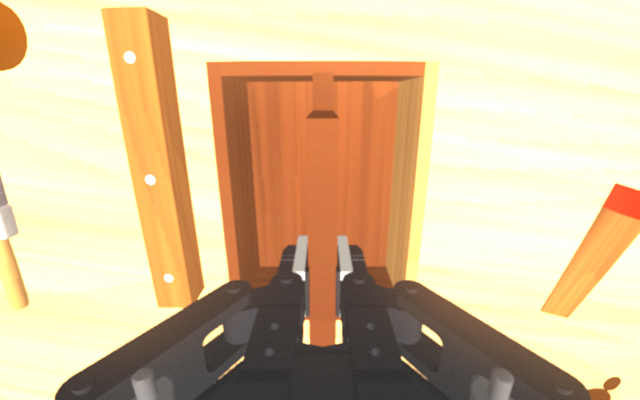

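```bash
python3 - <<'E'
from h import *
w=np.load("w2.npy",allow_pickle=True).item()
A=lambda a,b:np.degrees(np.arctan2(*(a-b)[[1,0]])).round(2)
s=[pt(w,p,.04) for p in[(129,57),(150,180),(168,279)]];print(np.round(s,4),A(s[0],s[2]),A(s[1],s[2]))
z=.12
l=[pt(w,p,z) for p in[(209,65),(230,275)]];r=[pt(w,p,z) for p in[(437,65),(407,290)]]
print(np.round(l,4),A(*l));print(np.round(r,4),A(*r))
b=[pt(w,p,.21) for p in[(322,110),(322,345)]];print(np.round(b,4),A(*b))
i=cv2.cvtColor(w["color"],cv2.COLOR_BGR2GRAY)
E
```

```text
[[0.6413 0.2397 0.04  ]
 [0.5322 0.2232 0.04  ]
 [0.4226 0.2075 0.04  ]] 8.38 8.16
[[0.6399 0.1407 0.12  ]
 [0.4935 0.1201 0.12  ]] 8.01
[[ 0.6598  0.0021  0.12  ]
 [ 0.4997 -0.016   0.12  ]] 6.46
[[0.6264 0.0685 0.21  ]
 [0.5249 0.0539 0.21  ]] 8.19
```

Call:
step_arm --series '[{"dx":0,"dy":-0.6,"dz":0,"rx":0,"ry":0,"rz":-0.02,"claw":5},{"dx":0,"dy":-0.9,"dz":0.2,"rx":0,"ry":0,"rz":0,"claw":5},{"dx":0,"dy":-0.5,"dz":0.4,"rx":0,"ry":0,"rz":0,"claw":5},{"dx":0,"dy":0,"dz":0.22,"rx":0,"ry":0,"rz":0,"claw":5},{"dx":0,"dy":-0.1,"dz":0,"rx":0,"ry":0,"rz":0,"claw":5},{"dx":0,"dy":-0.1,"dz":0,"rx":0,"ry":0,"rz":0,"claw":5},{"dx":0,"dy":0,"dz":0,"rx":0,"ry":0,"rz":0,"claw":5}]'

```text
time: 10.2
position: [0.5447, 0.1239, 0.1532]
tcp_rot: [0.997, 0.073, -0.0, 0.0]
ft_force: [-0.3, -1.5, -9.3]
finger_gap: 0.0111
grasp_force: 60.1
```

Call:
step_arm --series '[{"dx":0,"dy":-0.07,"dz":0,"rx":0,"ry":0,"rz":0,"claw":5},{"dx":0,"dy":-0.07,"dz":0,"rx":0,"ry":0,"rz":0,"claw":5}]'

```text
time: 10.4
position: [0.5442, 0.128, 0.1536]
tcp_rot: [0.997, 0.073, 0.0, -0.0]
ft_force: [0.2, 0.4, -9.4]
finger_gap: 0.0112
grasp_force: 60.2
```

Call:
step_arm --series '[{"dx":0,"dy":-0.07,"dz":0,"rx":0,"ry":0,"rz":0,"claw":5}]'

```text
time: 10.5
position: [0.5438, 0.1302, 0.1536]
tcp_rot: [0.997, 0.073, 0.0, 0.0]
ft_force: [-0.4, -0.4, -9.5]
finger_gap: 0.0114
grasp_force: 60.1
```

Call:
step_arm --series '[{"dx":0,"dy":-0.04,"dz":0,"rx":0,"ry":0,"rz":0,"claw":5}]'

```text
time: 10.6
position: [0.5438, 0.1309, 0.1539]
tcp_rot: [0.997, 0.073, 0.0, 0.001]
ft_force: [-0.7, -4.7, -4.3]
finger_gap: 0.0112
grasp_force: 60.5
```

Call:
step_arm --series '[{"dx":0,"dy":-0.04,"dz":0,"rx":0,"ry":0,"rz":0,"claw":5}]'

```text
time: 10.7
position: [0.5438, 0.1316, 0.1541]
tcp_rot: [0.997, 0.073, 0.0, 0.001]
ft_force: [0.1, -8.4, -2.8]
finger_gap: 0.0111
grasp_force: 60.9
```

Call:
step_arm --series '[{"dx":0,"dy":-0.03,"dz":0,"rx":0,"ry":0,"rz":0,"claw":5}]'

```text
time: 10.8
position: [0.5438, 0.132, 0.1543]
tcp_rot: [0.997, 0.073, 0.001, 0.002]
ft_force: [-1.4, -9.7, -2.4]
finger_gap: 0.0114
grasp_force: 61.3
```

Call:
step_arm --series '[{"dx":0,"dy":0.05,"dz":0.04,"rx":0,"ry":0,"rz":0,"claw":5},{"dx":0,"dy":0,"dz":0.04,"rx":0,"ry":0,"rz":0,"claw":5}]'

```text
time: 11.0
position: [0.5442, 0.1309, 0.1522]
tcp_rot: [0.997, 0.073, 0.001, 0.001]
ft_force: [-3.3, -8.1, 6.5]
finger_gap: 0.0109
grasp_force: 62.6
```

Call:
step_arm --series '[{"dx":0,"dy":0,"dz":0.03,"rx":0,"ry":0,"rz":0,"claw":5}]'

```text
time: 11.1
position: [0.5442, 0.1308, 0.1522]
tcp_rot: [0.997, 0.073, 0.001, 0.001]
ft_force: [-5.5, -9.4, 12.0]
finger_gap: 0.0112
grasp_force: 63.3
```

Call:
step_arm --series '[{"dx":0,"dy":0,"dz":-0.03,"rx":0,"ry":0,"rz":0,"claw":5},{"dx":0,"dy":0,"dz":0,"rx":0,"ry":0,"rz":0,"claw":16},{"dx":0,"dy":0,"dz":0,"rx":0,"ry":0,"rz":0,"claw":30},{"dx":0,"dy":0,"dz":0,"rx":0,"ry":0,"rz":0,"claw":50},{"dx":0,"dy":0,"dz":0,"rx":0,"ry":0,"rz":0,"claw":70},{"dx":0,"dy":0,"dz":-0.5,"rx":0,"ry":0,"rz":0,"claw":70},{"dx":0,"dy":0,"dz":-1,"rx":0,"ry":0,"rz":0,"claw":85},{"dx":0,"dy":0,"dz":-1,"rx":0,"ry":0,"rz":0,"claw":85},{"dx":0,"dy":0,"dz":-0.5,"rx":0,"ry":0,"rz":0,"claw":85},{"dx":0,"dy":0,"dz":0,"rx":0,"ry":0,"rz":0,"claw":85}]'

```text
time: 12.1
position: [0.5443, 0.1322, 0.2434]
tcp_rot: [0.997, 0.073, 0.002, -0.0]
ft_force: [0.4, -0.4, 0.2]
finger_gap: 0.0847
grasp_force: 0.0
```

```bash
python3 - <<'E'
from h import *
go([.578,-.289,.235],173)
w=cam("wrist");cv2.imwrite("pics/w3.png",np.clip(w["color"]*1.3,0,255).astype(np.uint8));np.save("w3.npy",w,allow_pickle=True)
E
```

```text
t 12.1 pos [0.5443 0.1322 0.2434] yaw 8.4 tilt [ 4.8e-03  4.0e-04 -1.0e+00] F [ 0.4 -0.4  0.2] gap 0.0847 grip 0.0
units [-0.941 14.053  0.279] rz -32.921
```

View pics/w3.png

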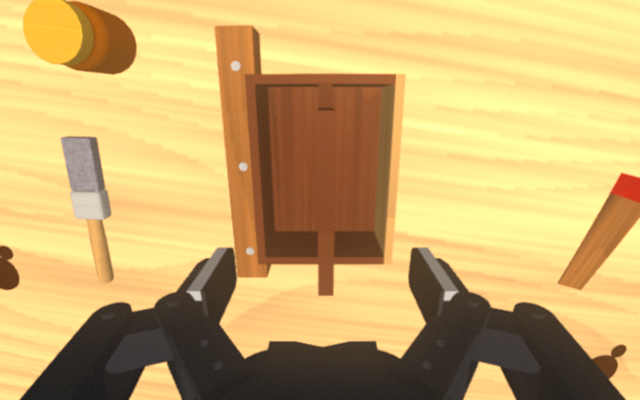

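```bash
python3 - <<'E'
from h import *
w=np.load("w3.npy",allow_pickle=True).item()
A=lambda a,b:np.degrees(np.arctan2(*(a-b)[[1,0]])).round(2)
s=[pt(w,p,.04) for p in[(235.5,66),(243,167),(250,251)]];print(np.round(s,4),A(s[0],s[2]))
b=[pt(w,p,.185) for p in[(327,109),(326,296)]];print(np.round(b,4),A(*b),np.mean(b,0))
l=[pt(w,p,.095) for p in[(247,75),(258,262)]];r=[pt(w,p,.095) for p in[(405,75),(394,263)]]
print(np.round(l,4),A(*l));print(np.round(r,4),A(*r),np.mean(l+r,0))
E
```

```text
[[0.6408 0.2393 0.04  ]
 [0.5319 0.2232 0.04  ]
 [0.4239 0.2069 0.04  ]] 8.49
[[0.6147 0.1388 0.185 ]
 [0.476  0.1185 0.185 ]] 8.35 [0.54531382 0.12866361 0.185     ]
[[0.6313 0.213  0.095 ]
 [0.4431 0.1871 0.095 ]] 7.85
[[0.6522 0.0719 0.095 ]
 [0.4635 0.0408 0.095 ]] 9.38 [0.5475346  0.12821009 0.095     ]
```

Call:
step_arm --series '[{"dx":-0.1,"dy":0.5,"dz":0,"rx":0,"ry":0,"rz":0,"claw":85},{"dx":-0.1,"dy":1,"dz":0,"rx":0,"ry":0,"rz":0,"claw":85},{"dx":-0.1,"dy":1,"dz":0,"rx":0,"ry":0,"rz":0,"claw":85},{"dx":-0.1,"dy":1,"dz":0,"rx":0,"ry":0,"rz":0,"claw":85},{"dx":-0.1,"dy":1,"dz":0,"rx":0,"ry":0,"rz":0,"claw":85},{"dx":-0.1,"dy":1,"dz":0,"rx":0,"ry":0,"rz":0,"claw":85},{"dx":-0.1,"dy":1,"dz":0,"rx":0,"ry":0,"rz":0,"claw":85},{"dx":-0.1,"dy":1,"dz":0,"rx":0,"ry":0,"rz":0,"claw":85},{"dx":-0.1,"dy":1,"dz":0,"rx":0,"ry":0,"rz":0,"claw":85},{"dx":-0.1,"dy":1,"dz":0,"rx":0,"ry":0,"rz":0,"claw":85},{"dx":-0.1,"dy":1,"dz":0,"rx":0,"ry":0,"rz":0,"claw":85},{"dx":-0.1,"dy":1,"dz":0,"rx":0,"ry":0,"rz":0,"claw":85}]'

```text
time: 13.35
position: [0.5572, -0.2166, 0.2397]
tcp_rot: [0.997, 0.073, -0.001, -0.001]
ft_force: [0.3, 0.9, 0.2]
finger_gap: 0.0848
grasp_force: 0.0
```

Call:
step_arm --series '[{"dx":0,"dy":1,"dz":0,"rx":0,"ry":0,"rz":0,"claw":85},{"dx":0,"dy":1,"dz":0,"rx":0,"ry":0,"rz":0,"claw":85},{"dx":0,"dy":0.45,"dz":0,"rx":0,"ry":0,"rz":0,"claw":85},{"dx":0,"dy":0,"dz":0,"rx":0,"ry":0,"rz":-1,"claw":85},{"dx":0,"dy":0,"dz":0,"rx":0,"ry":0,"rz":-1,"claw":85},{"dx":0,"dy":0,"dz":0,"rx":0,"ry":0,"rz":-1,"claw":85},{"dx":0,"dy":0,"dz":0,"rx":0,"ry":0,"rz":-1,"claw":85},{"dx":0,"dy":0,"dz":0,"rx":0,"ry":0,"rz":-1,"claw":85},{"dx":0,"dy":0,"dz":0,"rx":0,"ry":0,"rz":-1,"claw":85},{"dx":0,"dy":0,"dz":0,"rx":0,"ry":0,"rz":-1,"claw":85},{"dx":0,"dy":0,"dz":0,"rx":0,"ry":0,"rz":-1,"claw":85},{"dx":0,"dy":0,"dz":0,"rx":0,"ry":0,"rz":-1,"claw":85}]'

```text
time: 14.55
position: [0.5684, -0.287, 0.2403]
tcp_rot: [0.893, 0.451, -0.0, -0.001]
ft_force: [-0.1, 0.1, 1.7]
finger_gap: 0.0855
grasp_force: 0.0
```

Call:
step_arm --series '[{"dx":0,"dy":0,"dz":0,"rx":0,"ry":0,"rz":-1,"claw":85},{"dx":0,"dy":0,"dz":0,"rx":0,"ry":0,"rz":-1,"claw":85},{"dx":0,"dy":0,"dz":0,"rx":0,"ry":0,"rz":-1,"claw":85},{"dx":0,"dy":0,"dz":0,"rx":0,"ry":0,"rz":-1,"claw":85},{"dx":0,"dy":0,"dz":0,"rx":0,"ry":0,"rz":-1,"claw":85},{"dx":0,"dy":0,"dz":0,"rx":0,"ry":0,"rz":-1,"claw":85},{"dx":0,"dy":0,"dz":0,"rx":0,"ry":0,"rz":-1,"claw":85},{"dx":0,"dy":0,"dz":0,"rx":0,"ry":0,"rz":-1,"claw":85},{"dx":0,"dy":0,"dz":0,"rx":0,"ry":0,"rz":-1,"claw":85},{"dx":0,"dy":0,"dz":0,"rx":0,"ry":0,"rz":-1,"claw":85},{"dx":0,"dy":0,"dz":0,"rx":0,"ry":0,"rz":-1,"claw":85},{"dx":0,"dy":0,"dz":0,"rx":0,"ry":0,"rz":-1,"claw":85}]'

```text
time: 15.75
position: [0.5684, -0.287, 0.2403]
tcp_rot: [0.548, 0.837, 0.0, -0.001]
ft_force: [-0.0, -0.2, 0.2]
finger_gap: 0.0848
grasp_force: 0.0
```

Call:
step_arm --series '[{"dx":0,"dy":0,"dz":0,"rx":0,"ry":0,"rz":-1,"claw":85},{"dx":0,"dy":0,"dz":0,"rx":0,"ry":0,"rz":-1,"claw":85},{"dx":0,"dy":0,"dz":0,"rx":0,"ry":0,"rz":-1,"claw":85},{"dx":0,"dy":0,"dz":0,"rx":0,"ry":0,"rz":-1,"claw":85},{"dx":0,"dy":0,"dz":0,"rx":0,"ry":0,"rz":-1,"claw":85},{"dx":0,"dy":0,"dz":0,"rx":0,"ry":0,"rz":-1,"claw":85},{"dx":0,"dy":0,"dz":0,"rx":0,"ry":0,"rz":-1,"claw":85},{"dx":0,"dy":0,"dz":0,"rx":0,"ry":0,"rz":-1,"claw":85},{"dx":0,"dy":0,"dz":0,"rx":0,"ry":0,"rz":-1,"claw":85},{"dx":0,"dy":0,"dz":0,"rx":0,"ry":0,"rz":-1,"claw":85},{"dx":0,"dy":0,"dz":0,"rx":0,"ry":0,"rz":-1,"claw":85},{"dx":0,"dy":0,"dz":0,"rx":0,"ry":0,"rz":-0.9,"claw":85}]'

```text
time: 16.95
position: [0.5684, -0.287, 0.2403]
tcp_rot: [0.06, 0.998, 0.001, -0.001]
ft_force: [-0.5, 0.4, -0.3]
finger_gap: 0.0848
grasp_force: 0.0
```

```bash
python3 - <<'E'
from h import *
go([.5685,-.2875,.243],173)
w=cam("wrist");cv2.imwrite("pics/w4.png",np.clip(w["color"]*1.3,0,255).astype(np.uint8));np.save("w4.npy",w,allow_pickle=True)
E
```

```text
t 16.95 pos [ 0.5684 -0.287   0.2403] yaw 173.1 tilt [-0.0014  0.0012 -1.    ] F [-0.5  0.4 -0.3] gap 0.0848 grip 0.0
units [-0.005 -0.016 -0.09 ] rz 0.019
```

View pics/w4.png

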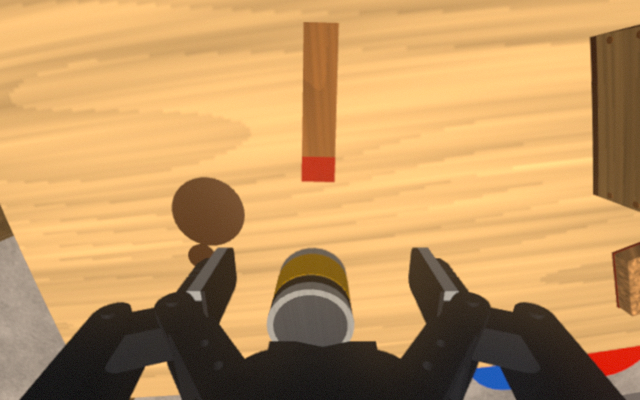

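```bash
python3 - <<'E'
from h import *
w=np.load("w4.npy",allow_pickle=True).item()
q=np.array([pt(w,p,z) for p,z in[((301.5,182),.028),((335,182),.028),((303.5,22.5),.004),((338.5,23),.004)]])
print(q.round(4),np.linalg.norm(q[0]-q[1]),np.linalg.norm(q[2]-q[3]))
h,t=q[:2].mean(0),q[2:].mean(0);d=t-h;print(h,t,np.linalg.norm(d[:2]),np.degrees(np.arctan2(d[1],d[0])))
u=d/np.linalg.norm(d[:2]);print(h+u*.018)
go(h+u*.018)
print(w["tvec"],ray(w,(320,200)))
E
```

```text
[[ 0.5856 -0.3146  0.028 ]
 [ 0.5905 -0.2743  0.028 ]
 [ 0.4079 -0.2889  0.004 ]
 [ 0.4132 -0.2499  0.004 ]] 0.040598294269876274 0.03937643327545401
[ 0.58807171 -0.29440231  0.028     ] [ 0.41055026 -0.26939355  0.004     ] 0.17927437331986074 171.98108878163893
[ 0.57024771 -0.29189131  0.02559029]
t 17.0 pos [ 0.5684 -0.287   0.2403] yaw 173.3 tilt [-0.0014  0.0012 -1.    ] F [ 0.6  0.3 -0.3] gap 0.0847 grip 0.0
units [-0.091 -0.162  7.158] rz None
[ 0.2167703  -0.61260729  0.20776523] (array([ 0.49217383, -0.27862881,  0.38154207]), array([ 0.31881883, -0.04416705, -0.94709204]))
```

Call:
step_arm --series '[{"dx":-0.09,"dy":-0.16,"dz":0,"rx":0,"ry":0,"rz":0.25,"claw":70},{"dx":0,"dy":0,"dz":0.9,"rx":0,"ry":0,"rz":0,"claw":60},{"dx":0,"dy":0,"dz":1,"rx":0,"ry":0,"rz":0,"claw":60},{"dx":0,"dy":0,"dz":1,"rx":0,"ry":0,"rz":0,"claw":60},{"dx":0,"dy":0,"dz":1,"rx":0,"ry":0,"rz":0,"claw":60},{"dx":0,"dy":0,"dz":1,"rx":0,"ry":0,"rz":0,"claw":60},{"dx":0,"dy":0,"dz":1,"rx":0,"ry":0,"rz":0,"claw":60},{"dx":0,"dy":0,"dz":1,"rx":0,"ry":0,"rz":0,"claw":60},{"dx":0,"dy":0,"dz":0.6,"rx":0,"ry":0,"rz":0,"claw":60},{"dx":0,"dy":0,"dz":0.3,"rx":0,"ry":0,"rz":0,"claw":55},{"dx":0,"dy":0,"dz":0,"rx":0,"ry":0,"rz":0,"claw":55}]'

```text
time: 18.1
position: [0.5706, -0.2923, 0.0061]
tcp_rot: [0.074, 0.997, 0.001, -0.001]
ft_force: [-0.5, -1.2, 0.8]
finger_gap: 0.055
grasp_force: 0.0
```

```bash
python3 - <<'E'
from h import *
go([.5702,-.2919,.003],172)
E
```

```text
t 18.1 pos [ 0.5706 -0.2923  0.0061] yaw 171.53 tilt [-0.0017  0.0013 -1.    ] F [-0.5 -1.2  0.8] gap 0.055 grip 0.0
units [0.014 0.012 0.103] rz -0.094
```

Call:
step_arm --series '[{"dx":0,"dy":0,"dz":0.1,"rx":0,"ry":0,"rz":-0.09,"claw":50},{"dx":0,"dy":0,"dz":0,"rx":0,"ry":0,"rz":0,"claw":30},{"dx":0,"dy":0,"dz":0,"rx":0,"ry":0,"rz":0,"claw":30},{"dx":0,"dy":0,"dz":0,"rx":0,"ry":0,"rz":0,"claw":30},{"dx":0,"dy":0,"dz":0,"rx":0,"ry":0,"rz":0,"claw":30}]' --squeeze 60

```text
time: 18.6
position: [0.5714, -0.2927, 0.0052]
tcp_rot: [0.069, 0.998, -0.0, 0.001]
ft_force: [0.1, 0.3, 6.0]
finger_gap: 0.0388
grasp_force: 62.0
```

```bash
python3 - <<'E'
from h import *
go([.5702,-.2919,.003],172)
E
```

```text
t 18.6 pos [ 0.5714 -0.2927  0.0052] yaw 172.07 tilt [ 0.0015 -0.0011 -1.    ] F [0.1 0.3 6. ] gap 0.0388 grip 62.0
units [0.045 0.022 0.075] rz 0.014
```

Call:
step_arm --series '[{"dx":0,"dy":0,"dz":-0.5,"rx":0,"ry":0,"rz":0,"claw":30},{"dx":0,"dy":0,"dz":0,"rx":0,"ry":0,"rz":0.7,"claw":30},{"dx":0,"dy":0,"dz":0,"rx":0,"ry":0,"rz":1,"claw":30},{"dx":0,"dy":0,"dz":0,"rx":0,"ry":0,"rz":1,"claw":30},{"dx":0,"dy":0,"dz":0,"rx":0,"ry":0,"rz":1,"claw":30},{"dx":0,"dy":0,"dz":0,"rx":0,"ry":0,"rz":1,"claw":30},{"dx":0,"dy":0,"dz":0,"rx":0,"ry":0,"rz":1,"claw":30},{"dx":0,"dy":0,"dz":0,"rx":0,"ry":0,"rz":1,"claw":30},{"dx":0,"dy":0,"dz":0,"rx":0,"ry":0,"rz":1,"claw":30},{"dx":0,"dy":0,"dz":0,"rx":0,"ry":0,"rz":1,"claw":30},{"dx":0,"dy":0,"dz":0,"rx":0,"ry":0,"rz":1,"claw":30},{"dx":0,"dy":0,"dz":0,"rx":0,"ry":0,"rz":1,"claw":30}]'

```text
time: 19.8
position: [0.571, -0.2924, 0.02]
tcp_rot: [0.512, 0.859, -0.0, 0.0]
ft_force: [-0.3, 0.8, -1.5]
finger_gap: 0.0389
grasp_force: 61.1
```

Call:
step_arm --series '[{"dx":0,"dy":0,"dz":0,"rx":0,"ry":0,"rz":1,"claw":30},{"dx":0,"dy":0,"dz":0,"rx":0,"ry":0,"rz":1,"claw":30},{"dx":0,"dy":0,"dz":0,"rx":0,"ry":0,"rz":1,"claw":30},{"dx":0,"dy":0,"dz":0,"rx":0,"ry":0,"rz":1,"claw":30},{"dx":0.5,"dy":0.3,"dz":0,"rx":0,"ry":0,"rz":0,"claw":30},{"dx":1,"dy":0.3,"dz":0,"rx":0,"ry":0,"rz":0,"claw":30},{"dx":1,"dy":0.3,"dz":0,"rx":0,"ry":0,"rz":0,"claw":30},{"dx":1,"dy":0.3,"dz":0,"rx":0,"ry":0,"rz":0,"claw":30},{"dx":0.8,"dy":0,"dz":0,"rx":0,"ry":0,"rz":0,"claw":30},{"dx":0,"dy":0,"dz":0,"rx":0,"ry":0,"rz":0,"claw":30}]'

```text
time: 20.8
position: [0.5871, -0.1554, 0.0197]
tcp_rot: [0.65, 0.76, 0.0, -0.001]
ft_force: [-0.3, -0.2, -0.5]
finger_gap: 0.0389
grasp_force: 61.2
```

```bash
python3 - <<'E'
from h import *
go([.5824,-.121,.0052],98.5)
w=cam("wrist");cv2.imwrite("pics/w5.png",np.clip(w["color"]*1.3,0,255).astype(np.uint8));np.save("w5.npy",w,allow_pickle=True)
E
```

```text
t 20.8 pos [ 0.5871 -0.1554  0.0197] yaw 98.92 tilt [-0.0012  0.0012 -1.    ] F [-0.3 -0.2 -0.5] gap 0.0389 grip 61.2
units [1.156 0.023 0.484] rz 0.083
```

View pics/w5.png

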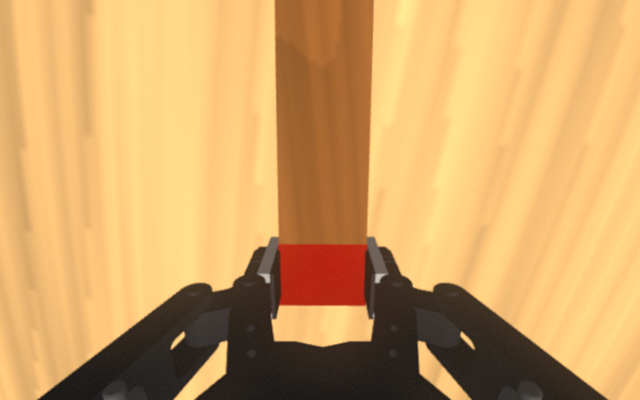

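Call:
step_arm --series '[{"dx":0,"dy":0.02,"dz":0.25,"rx":0,"ry":0,"rz":0.08,"claw":30},{"dx":0,"dy":0,"dz":0.2,"rx":0,"ry":0,"rz":0,"claw":30},{"dx":0,"dy":0,"dz":0.06,"rx":0,"ry":0,"rz":0,"claw":30}]'

```text
time: 21.15
position: [0.5881, -0.1601, 0.0052]
tcp_rot: [0.655, 0.756, 0.0, 0.0]
ft_force: [-7.4, 4.3, 29.1]
finger_gap: 0.0386
grasp_force: 64.7
```

Call:
step_arm --series '[{"dx":0.3,"dy":0,"dz":0,"rx":0,"ry":0,"rz":0,"claw":30},{"dx":0.3,"dy":0,"dz":0,"rx":0,"ry":0,"rz":0,"claw":30},{"dx":0,"dy":0,"dz":0,"rx":0,"ry":0,"rz":0,"claw":30}]'

```text
time: 21.45
position: [0.5866, -0.1429, 0.0052]
tcp_rot: [0.655, 0.756, 0.0, 0.002]
ft_force: [0.3, -1.3, 11.2]
finger_gap: 0.0386
grasp_force: 62.7
```

```bash
python3 - <<'E'
from h import *
go([.5563+.147*.1775,.0545-.989*.1775,.0052],98.5)
c=cam("top");np.save("t1.npy",c,allow_pickle=True)
c=cam("scene");np.save("s1.npy",c,allow_pickle=True);cv2.imwrite("pics/s1.png",cv2.resize(np.clip(c["color"][110:310,200:420]*1.5,0,255).astype(np.uint8),None,fx=3,fy=3,interpolation=2))
E
```

```text
t 21.45 pos [ 0.5866 -0.1429  0.0052] yaw 98.16 tilt [ 0.0038 -0.0024 -1.    ] F [ 0.3 -1.3 11.2] gap 0.0386 grip 62.7
units [ 0.742 -0.037 -0.001] rz -0.069
```

Call:
step_arm --series '[{"dx":0.3,"dy":-0.04,"dz":-0.02,"rx":0,"ry":0,"rz":-0.07,"claw":30},{"dx":0.4,"dy":0,"dz":0,"rx":0,"ry":0,"rz":0,"claw":30},{"dx":0.4,"dy":0,"dz":0,"rx":0,"ry":0,"rz":0,"claw":30},{"dx":0.4,"dy":0,"dz":0,"rx":0,"ry":0,"rz":0,"claw":30},{"dx":0.3,"dy":0,"dz":0,"rx":0,"ry":0,"rz":0,"claw":30},{"dx":0.1,"dy":0,"dz":0,"rx":0,"ry":0,"rz":0,"claw":30},{"dx":0,"dy":0,"dz":0,"rx":0,"ry":0,"rz":0,"claw":30}]'

```text
time: 22.25
position: [0.5767, -0.0862, 0.0052]
tcp_rot: [0.653, 0.758, 0.0, 0.001]
ft_force: [0.1, 0.2, 8.3]
finger_gap: 0.0386
grasp_force: 62.3
```

```bash
python3 - <<'E'
from h import *
go([.5563+.147*.1105,.0545-.989*.1105,.0052],98.5)
E
```

```text
t 22.25 pos [ 0.5767 -0.0862  0.0052] yaw 98.52 tilt [ 0.0023 -0.0012 -1.    ] F [0.1 0.2 8.3] gap 0.0386 grip 62.3
units [ 1.054e+00  1.900e-02 -1.000e-03] rz 0.005
```

Call:
step_arm --series '[{"dx":0.12,"dy":0,"dz":0,"rx":0,"ry":0,"rz":0,"claw":30},{"dx":0.12,"dy":0,"dz":0,"rx":0,"ry":0,"rz":0,"claw":30}]'

```text
time: 22.45
position: [0.5759, -0.0801, 0.0052]
tcp_rot: [0.653, 0.758, 0.0, 0.002]
ft_force: [0.6, -5.0, 8.2]
finger_gap: 0.0387
grasp_force: 62.2
```

Call:
step_arm --series '[{"dx":0.1,"dy":0,"dz":0,"rx":0,"ry":0,"rz":0,"claw":30}]'

```text
time: 22.55
position: [0.5754, -0.077, 0.0052]
tcp_rot: [0.653, 0.758, 0.0, 0.002]
ft_force: [1.1, -5.0, 6.9]
finger_gap: 0.0387
grasp_force: 62.2
```

Call:
step_arm --series '[{"dx":0.1,"dy":0,"dz":0,"rx":0,"ry":0,"rz":0,"claw":30}]'

```text
time: 22.65
position: [0.5752, -0.0747, 0.0053]
tcp_rot: [0.653, 0.758, -0.0, 0.002]
ft_force: [1.8, -10.6, 5.1]
finger_gap: 0.0388
grasp_force: 62.0
```

Call:
step_arm --series '[{"dx":0.1,"dy":0,"dz":0,"rx":0,"ry":0,"rz":0,"claw":30}]'

```text
time: 22.75
position: [0.5749, -0.0719, 0.0053]
tcp_rot: [0.653, 0.758, -0.0, 0.003]
ft_force: [1.8, -9.9, 6.0]
finger_gap: 0.0386
grasp_force: 62.0
```

Call:
step_arm --series '[{"dx":0.1,"dy":0,"dz":0,"rx":0,"ry":0,"rz":0,"claw":30}]'

```text
time: 22.85
position: [0.5745, -0.069, 0.0053]
tcp_rot: [0.653, 0.757, -0.0, 0.003]
ft_force: [0.9, -9.8, 6.3]
finger_gap: 0.0387
grasp_force: 62.0
```

Call:
step_arm --series '[{"dx":0.1,"dy":0,"dz":0,"rx":0,"ry":0,"rz":0,"claw":30},{"dx":0.1,"dy":0,"dz":0,"rx":0,"ry":0,"rz":0,"claw":30},{"dx":0.1,"dy":0,"dz":0,"rx":0,"ry":0,"rz":0,"claw":30},{"dx":0.1,"dy":0,"dz":0,"rx":0,"ry":0,"rz":0,"claw":30},{"dx":0.1,"dy":0,"dz":0,"rx":0,"ry":0,"rz":0,"claw":30},{"dx":0,"dy":0,"dz":0,"rx":0,"ry":0,"rz":0,"claw":30}]'

```text
time: 23.45
position: [0.5724, -0.0541, 0.0053]
tcp_rot: [0.653, 0.758, -0.0, 0.003]
ft_force: [2.7, -10.0, 5.7]
finger_gap: 0.0386
grasp_force: 62.0
```

```bash
python3 - <<'E'
from h import *
go([.5563+.147*.1072,.0545-.989*.1072,.0052],98.5)
c=cam("top");np.save("t2.npy",c,allow_pickle=True)
A=np.load("t1.npy",allow_pickle=True).item()
c2=cam("scene");np.save("s2.npy",c2,allow_pickle=True)
f=lambda i,s:cv2.resize(np.clip(i*1.6,0,255).astype(np.uint8),None,fx=s,fy=s,interpolation=2)
s1=np.load("s1.npy",allow_pickle=True).item()
T=lambda m:f(m["color"][130:270,240:380],2.1)
S=lambda m:f(m["color"][150:290,250:390],2.1)
cv2.imwrite("pics/m.png",np.vstack([np.hstack([T(A),T(c)]),np.hstack([S(s1),S(c2)])]))
E
```

```text
t 23.45 pos [ 0.5724 -0.0541  0.0053] yaw 98.49 tilt [ 0.004  -0.0037 -1.    ] F [  2.7 -10.    5.7] gap 0.0386 grip 62.0
units [0.088 0.003 0.002] rz -0.002
```

View pics/m.png

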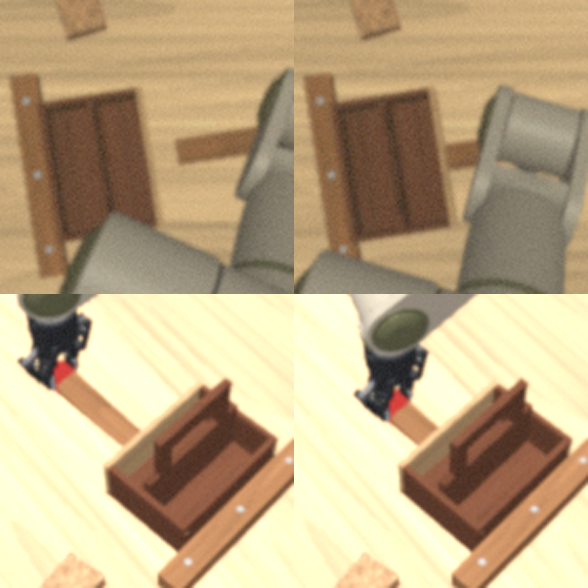

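```bash
python3 - <<'E'
from h import *
a=np.load("s1.npy",allow_pickle=True).item();b=np.load("s2.npy",allow_pickle=True).item()
C=np.array([.5453,.1287]);n=np.array([.147,-.989]);x=np.array([.989,.147])
def P(ox,oy,z,h):
    t=h/.119; y=oy-.064; return np.r_[C+x*ox-n*(.064+y*np.cos(t)+z*t), z-y*t]
ga,gb=[cv2.cvtColor(m["color"],cv2.COLOR_BGR2GRAY).astype(np.float32) for m in(a,b)]
for name,q in(("bar end",(.06,0,.175)),("bare corner +x",(.095,-.07,.093)),("bar mid",(0,0,.175)),("stop",None)):
    p0=proj(b,P(*q,0))[0] if q else proj(b,[[.4239,.2069,.04]])[0]
    u,v=p0.round().astype(int);s=11
    t=ga[v-s:v+s+1,u-s:u+s+1];r=cv2.matchTemplate(cv2.resize(gb[v-s-4:v+s+5,u-s-4:u+s+5],None,fx=8,fy=8,interpolation=2),cv2.resize(t,None,fx=8,fy=8,interpolation=2),cv2.TM_CCOEFF_NORMED)
    m=cv2.minMaxLoc(r);print(name,p0.round(),"shift",(np.array(m[3])/8-4),round(m[1],3),"expected for 2.5mm",(proj(b,P(*q,.0025))[0]-p0).round(2) if q else 0)
E
```

```text
bar end [327. 221.] shift [ 1.125 -0.5  ] 0.989 expected for 2.5mm [1.01 0.51]
bare corner +x [301. 230.] shift [ 0.125 -0.25 ] 0.999 expected for 2.5mm [ 0.44 -0.12]
bar mid [341. 207.] shift [0.375 0.25 ] 0.992 expected for 2.5mm [1.02 0.47]
stop [387. 229.] shift [0.125 0.   ] 0.997 expected for 2.5mm 0
```

```bash
python3 - <<'E'
from h import *
C=np.array([.5453,.1287]);n=np.array([.147,-.989]);x=np.array([.989,.147])
def P(ox,oy,z,h):
    t=h/.119; y=oy-.064; return np.r_[C+x*ox-n*(.064+y*np.cos(t)+z*t), z-y*t]
Q=[(.07,0,.185),(-.07,0,.185),(.1,-.075,.095),(-.1,-.075,.095),(.1,.075,.095),(-.1,.075,.095),(.048,0,.155),(-.048,0,.155),(.1,-.075,.008)]
b=np.load("s2.npy",allow_pickle=True).item()
A=[cv2.cvtColor(np.load(f,allow_pickle=True).item()["color"],cv2.COLOR_BGR2GRAY) for f in("s1.npy","s2.npy")]
# average extra frames of now to cut noise
fr=[cv2.cvtColor(cam("scene")["color"],cv2.COLOR_BGR2GRAY).astype(float) for _ in range(4)]
now=np.mean(fr,0).astype(np.uint8)
p=np.array([proj(b,P(*q,0))[0] for q in Q],np.float32)
r,st,e=cv2.calcOpticalFlowPyrLK(A[0],now,p.reshape(-1,1,2),None,winSize=(15,15),maxLevel=1)
f=r[:,0]-p; E=np.array([proj(b,P(*q,.0025))[0] for q in Q])-p
for q,u,g in zip(Q,f,E): print(q,u.round(2),g.round(2))
print("h mm",2.5*(f*E).sum()/(E*E).sum())
go([.5563+.147*.1072,.0545-.989*.1072,.0052],98.5)
E
```

```text
(0.07, 0, 0.185) [ 0.84 -0.48] [1.07 0.56]
(-0.07, 0, 0.185) [0.9  0.37] [1.09 0.46]
(0.1, -0.075, 0.095) [ 0.18 -0.23] [ 0.44 -0.13]
(-0.1, -0.075, 0.095) [ 0.39 -0.17] [ 0.53 -0.22]
(0.1, 0.075, 0.095) [0.08 0.05] [0.54 0.48]
(-0.1, 0.075, 0.095) [0.24 0.02] [0.52 0.43]
(0.048, 0, 0.155) [0.75 0.39] [0.88 0.42]
(-0.048, 0, 0.155) [0.91 0.25] [0.9  0.36]
(0.1, -0.075, 0.008) [-0.06 -0.38] [-0.   -0.44]
h mm 1.6397254473234861
t 23.75 pos [ 0.5724 -0.0541  0.0053] yaw 98.48 tilt [ 0.004  -0.0034 -1.    ] F [ 1.6 -9.5  6. ] gap 0.0385 grip 62.0
units [0.088 0.002 0.002] rz -0.003
```

Call:
step_arm --series '[{"dx":0.05,"dy":0,"dz":0,"rx":0,"ry":0,"rz":0,"claw":30},{"dx":0.03,"dy":0,"dz":0,"rx":0,"ry":0,"rz":0,"claw":30},{"dx":0,"dy":0,"dz":0,"rx":0,"ry":0,"rz":0,"claw":30},{"dx":0,"dy":0,"dz":0,"rx":0,"ry":0,"rz":0,"claw":30},{"dx":0,"dy":0,"dz":0,"rx":0,"ry":0,"rz":0,"claw":30}]'

```text
time: 24.25
position: [0.5721, -0.0521, 0.0053]
tcp_rot: [0.653, 0.758, -0.0, 0.003]
ft_force: [2.5, -10.6, 4.9]
finger_gap: 0.0388
grasp_force: 62.0
```

```bash
python3 - <<'E'
from h import *
go([.5563+.147*.1072,.0545-.989*.1072,.0052],98.5)
print(robot.job_done())
E
```

```text
t 24.25 pos [ 0.5721 -0.0521  0.0053] yaw 98.49 tilt [ 0.0041 -0.0039 -1.    ] F [  2.5 -10.6   4.9] gap 0.0388 grip 62.0
units [0.019 0.001 0.003] rz -0.002
the job is handed in; nothing more can be done
None
```

I handed the job in at 24 s: the caddy's stained back is against the middle of the stop and the wedge, still gripped, is under the middle of the bare side; the bare-side feet are an estimated 2–3 mm clear (from wedge travel and image shift, not measured directly).

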